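Skewer the soap rings and hang them to dry

TASK

Take the skewer from the drying rack by its handle, thread it through both soap rings standing in the wooden stand, lift the two rings off together on it, and lay the skewer back in the two forks of the rack with both rings hanging between the forks. The soap is still soft, so do not touch it with the gripper.

Things in the scene. Friction and masses are not known exactly. Their poses are not given: they have to be found in the camera images.
- skewer: Metal skewer, dark wood handle, 100 g. Origin on the rod's axis; x to the tip. Rod 10 mm thick, x = -84 to 90 mm (tip). Collar 50 mm across at x = -90 to -84. Handle behind it, x = -170 to -90, 24 mm wide (y), 15 mm below to 11 mm above the axis: grip firmly at x = -130, across y, from above. Starts lying in the rack's forks, axis 110 mm above the table, handle overhanging one fork, free all round.
- soap_a: Cream soap ring, 70 mm outside, 18 mm thick, hole 38 mm across, 50 g. Origin: centre of the hole; x: the hole's axis. Stands on edge in a fixed light-wood stand (base 90 mm along the holes, 100 mm across, 20 high; walls up to 38 mm high), hole centre 55 mm above the table; lifts straight up. Hole clear from both ends. Gap between the two rings' centres 30 mm, holes in line. No other rings stand upright.
- soap_b: The other soap ring, alike, 70 mm outside, 18 mm thick, hole 38 mm across, 50 g. Origin: centre of the hole; x: the hole's axis. Stands on edge in the same stand, hole centre 55 mm above the table, in line with the first; each ring sits loosely in a slot 15 mm deep and lifts straight up.
- rack: Drying rack, fixed: wooden base 170 x 90 x 12 mm, two steel forks at x = -60 and +60 mm. Origin: centre of the base's underside; x from fork to fork, z up. Forks are U-shaped, open upward: 38 mm free at the mouth (prong ends 139 mm high), 14 mm at the bottom. A rod lying in both has its axis along x, 110 mm above the table. The skewer starts midway, handle to -x; either way round will do at the end.
There are look-alikes about, which are no part of the job. What is shaped like the rack but blue or turquoise is not meant.

How it is judged:
By the outcome, as a careful person would: the job done as asked, in the order asked, and still so for the second after the job is handed in, with the robot touching nothing.
It also fails if it takes over 58 s, if anything falls off the work surface, if the arm or the gripper's body presses on something with over 40 N, if the wrist force passes 120 N, or if a joint passes its speed limit or range.

ROBOT

A 6-joint arm with a two-finger parallel gripper is mounted at the origin on the work surface. World frame = base frame: x ahead of the robot, y to its left, z up, the work surface at z = 0. Lengths are in m, angles in rad, forces in N, time in s.
With the tool pointing down it reaches from about 0.3 to 0.775 m from the base axis. Payload 14.6 kg.
Tool frame: the origin (TCP) lies on the centre line of the jaws, within the pads' length; the fingertips stand 19 mm ahead of it and the grasp point (between the pads) is the TCP; z points along the fingers, y is the direction in which the jaws open and shut (so a half turn about z gives the same grasp; the last joint's range is limited). The gripper opens to 94 mm and grips with 3 to 60 N. Pads are 16 mm wide; open, the fingers measure 119 mm over their backs; the gripper's body (75 mm by 177 mm) begins 78 mm behind the grasp point.
Start: joints at [1.109, 0.3, 1.521, -0, 1.321, -0.067], TCP at [0.212, 0.508, 0.224] pointing down, gripper open.
Joint ranges: [-3.03, 3.03], [-0.79, 2.21], [0.23, 2.52], [-1.04, 4.18], [0, 3.07], [-2.55, 2.55]. Speed limits (rad/s): [2.22, 2.22, 2.57, 3.14, 3.14, 3.14].

INTERFACE

Orientations are given as [roll, pitch, yaw] about the fixed x, y, z axes, in that order (R = Rz(yaw) Ry(pitch) Rx(roll)).
In Python, from station import ctrl gives the robot as it stands. The module is installed in compiled form; this text tells all that it offers.
- The arm moves only by the shell command python3 -m creep 'ROWS' [FORCE]. ROWS is a JSON object of lists of equal length, an entry for each row: "translation": the shift along the world's x, y, z in mm, a list of three; "yaw": the turn about the world's z in rad; "gripper": the closure in counts, from 0 (fully open) to 255 (shut). A call has 1 to 5 rows; each row is the pose to reach, as a shift and turn from the pose measured when the call began; what a row does not reach only later rows make up. A row lasts 1/12 s, in which the tool goes at most 41.7 mm and 7.16 degrees, less where a joint would pass 70% of its speed; a pose out of reach is approached as far as the arm can. A call with a gripper value outside its range is refused whole. The fingers move at their own pace and stop on an object; FORCE is the grip in N (left out, the last holds). Time passes only in rows, so rows that repeat a pose let the fingers close. It gives the time, the measured TCP pose, the force and the opening at its end, in the units of the state.
- ctrl.get_obs(): the state, without advancing time (a new reading comes with each control period).
- ctrl.camera(name): name is "side" or "top"; returns a dict with "pixels" (400x640x3 uint8, red, green, blue), "depth" (400x640 float32, m along the optical axis (not along the pixel's ray), 0 where there is no reading), "fx", "fy", "cx", "cy" (pixels), "dist" ([k1, k2, p1, p2, k3] as OpenCV has them; the pictures are not rectified), "R" (3x3) and "t" (3): a world point X has camera coordinates R X + t. Camera axes: x right, y down, z forward; pixel columns grow to the right and rows downward; lengths in m; the calibration is good to about 2 mm. A picture is of the moment at which its call begins.
- ctrl.hand_in(): hands the job in, once; it reports no verdict.
The state is a dict: "time_s": time; "qpos": joint angles; "joint_vel": joint speeds; "tau": joint torques, N m; "ee_pos": TCP position; "eef_rot": TCP orientation; "force": force on the tool from outside, world axes, zero at the start; "moment": the same for the moment, N m; "grip_width": finger opening in m.
Only numpy, scipy, OpenCV 4.12 (cv2) and the standard library are available. Lean on these libraries where they do the work, as an engineer would, in place of code of your own. Each camera call takes 0.05 s, during which the arm holds its last target. There are 200 camera calls.

## Working session

There is one attempt and no reset: what is moved stays moved. The work goes in short steps, Python scripts to look and compute and a shell command to move; the robot and the scene stay as the last step left them, time stands still between calls to the robot, and variables do not carry over. Pictures are saved under pics/ and viewed, about 8 in all and at most 12, crops included, and the job is handed in when it is done.

```bash
mkdir -p pics; cat > h.py <<'E'
import numpy as np, cv2
from station import ctrl
def cam(n):
    c=ctrl.camera(n); c['K']=np.array([[c['fx'],0,c['cx']],[0,c['fy'],c['cy']],[0,0,1]]); c['R']=np.array(c['R']); c['t']=np.array(c['t']); c['dist']=np.array(c['dist']); return c
def rays(c,uv):
    p=cv2.undistortPoints(np.array(uv,float).reshape(-1,1,2),c['K'],c['dist']).reshape(-1,2)
    return np.c_[p,np.ones(len(p))]
def onplane(c,uv,z):
    d=rays(c,uv)@c['R']; o=-c['R'].T@c['t']
    return o+d*((z-o[2])/d[:,2])[:,None]
def bydepth(c,uv):
    uv=np.array(uv); dep=c['depth'][uv[:,1].astype(int),uv[:,0].astype(int)]
    return (rays(c,uv)*dep[:,None]-c['t'])@c['R']
def proj(c,X):
    return cv2.projectPoints(np.array(X,float).reshape(-1,1,3),cv2.Rodrigues(c['R'])[0],c['t'],c['K'],c['dist'])[0].reshape(-1,2)
def save(n,im): cv2.imwrite('pics/'+n,im[:,:,::-1])
E
python3 - <<'E'
from h import *
for n in ('top','side'):
    c=cam(n); save(n+'1.png',c['pixels']); np.save(n+'.npy',c,allow_pickle=True)
    print(n,-c['R'].T@c['t'],c['R'][2],c['fx'])
print(ctrl.get_obs())
E
```

```text
top [0.33527353 0.00281723 1.37078989] [ 0.11821495  0.01608944 -0.99285767] 490.4081034746275
side [ 0.30079131 -0.69204275  0.72483742] [ 0.1782538   0.75125013 -0.63549101] 492.43447617475505
{'time_s': 0.1, 'qpos': array([ 1.10941447e+00,  3.00407693e-01,  1.52151649e+00, -4.79266316e-07,
        1.32069045e+00, -6.66363079e-02]), 'joint_vel': array([-0.00052246, -0.00241384, -0.0012563 ,  0.00046743,  0.00235001,
        0.00198485]), 'tau': array([-5.88285457e-04, -5.32648408e+01, -3.53275466e+01,  7.08730705e-02,
        2.35499628e-02, -9.11484358e-05]), 'ee_pos': array([0.21144153, 0.50750191, 0.22394842]), 'eef_rot': array([-3.14057292e+00, -6.75869810e-05,  2.74684719e+00]), 'force': array([ 0.15116351, -0.68258246,  0.69764055]), 'moment': array([ 0.00074502, -0.02469925,  0.01381418]), 'grip_width': 0.09388089839732162}
```

View pics/top1.png

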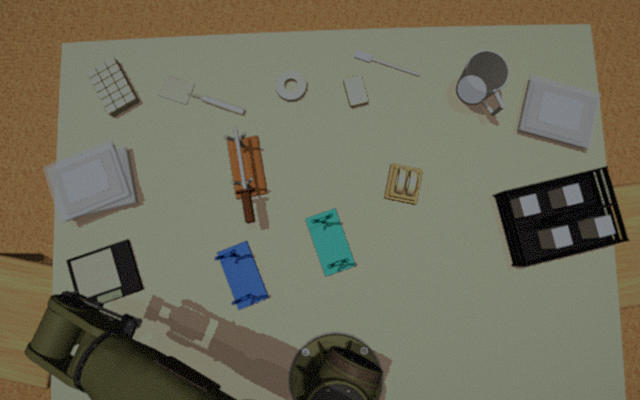

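View pics/side1.png

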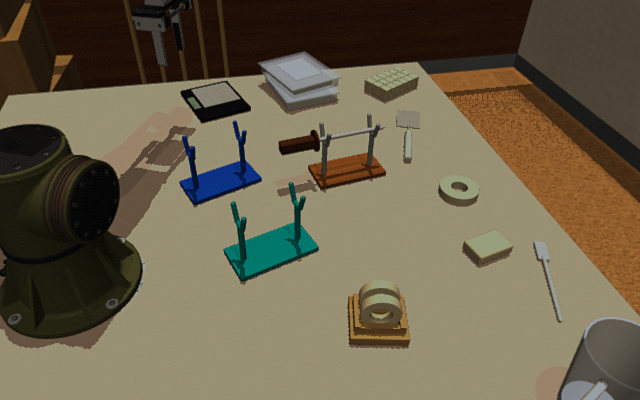

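The top view shows the brown rack at (247,165) with the skewer, its handle end at (249,205). The blue rack (242,275) and turquoise rack (330,242) are look-alikes. The stand with two upright rings is at (404,184). The flat ring at (291,86) isn't one of them because it lies down. The brown rack holds the skewer and isn't blue or turquoise, so it is the one meant. I'll confirm both in an enlarged crop.

```bash
python3 - <<'E'
from h import *
T=np.load('top.npy',allow_pickle=True).item(); S=np.load('side.npy',allow_pickle=True).item()
def up(c,x0,y0,w,h,k): return cv2.resize(c['pixels'][y0:y0+h,x0:x0+w],None,fx=k,fy=k,interpolation=cv2.INTER_CUBIC)
im=np.zeros((600,800,3),np.uint8)
im[:300,:400]=up(T,200,125,80,60*1+0,5) if 0 else up(T,210,125,80,60,5)
a=up(T,205,125,80,105,4)[:420,:320]; im[:]=0; im[:a.shape[0],:320]=a
b=up(T,375,155,60,60,4); im[:240,330:570]=b
d=up(S,335,270,85,85,4); im[250:590,330:670]=d
save('crop1.png',im)
# rack base by hue
for n,c in(('T',T),('S',S)):
    hsv=cv2.cvtColor(c['pixels'],cv2.COLOR_RGB2HSV); print(n,hsv[160,257] if n=='T' else hsv[170,350], c['depth'].min())
hsv=cv2.cvtColor(T['pixels'],cv2.COLOR_RGB2HSV)
for p in [(257,150),(249,200),(249,212),(240,150),(399,180),(411,181),(391,180),(404,199)]:
    print(p,hsv[p[1],p[0]],bydepth(T,[p]).round(4))
E
```

```text
T [ 14 166 121] 0.0
S [ 12 202 116] 0.0
(257, 150) [ 13 163 108] [[0.6383 0.2014 0.0128]]
(249, 200) [ 13 220  58] [[0.4836 0.2079 0.1205]]
(249, 212) [ 13 209  67] [[0.4526 0.2084 0.12  ]]
(240, 150) [ 12  40 109] [[0.6399 0.2497 0.0133]]
(399, 180) [ 43  14 131] [[ 0.5284 -0.1845  0.0885]]
(411, 181) [ 90   9 135] [[ 0.5249 -0.2163  0.0875]]
(391, 180) [ 19 111 110] [[ 0.5388 -0.1718  0.0236]]
(404, 199) [ 23 111  92] [[ 0.4853 -0.2062  0.018 ]]
```

View pics/crop1.png

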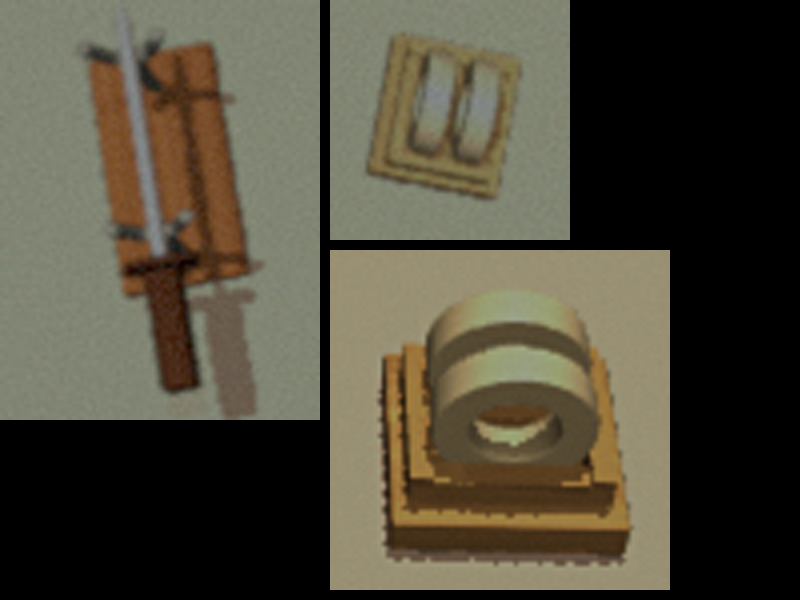

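The crop confirms the targets. The brown rack's skewer has its collar at top-view (247,191) and its handle end at (250,222). The stand holds two upright cream rings at (399,180) and (411,182), with the hole axis roughly along world y. Next I'll measure from depth points.

```bash
cat > m.py <<'E'
from h import *
def cloud(c,x0,y0,x1,y1):
    u,v=np.meshgrid(np.arange(x0,x1),np.arange(y0,y1)); uv=np.c_[u.ravel(),v.ravel()]
    P=bydepth(c,uv); ok=c['depth'][uv[:,1],uv[:,0]]>0
    return P[ok],uv[ok],cv2.cvtColor(c['pixels'],cv2.COLOR_RGB2HSV)[uv[ok][:,1],uv[ok][:,0]].astype(int)
def rect(P):
    r=cv2.minAreaRect((P[:,:2]*1000).astype(np.float32)); return [np.round(x,1) for x in r]
E
python3 - <<'E'
from m import *
T=np.load('top.npy',allow_pickle=True).item(); S=np.load('side.npy',allow_pickle=True).item()
P,uv,H=cloud(T,205,115,285,235)
b=(abs(P[:,2]-.012)<.006)&(H[:,1]>110)
print('rack base',rect(P[b]),b.sum())
for nm,m in (('handle',(P[:,2]>.10)&(H[:,1]>150)&(P[:,0]<.485)),('rod',(P[:,2]>.10)&(P[:,2]<.122)&(H[:,1]<110)&(P[:,0]>.53))):
    Q=P[m]; l=cv2.fitLine((Q[:,:2]*1000).astype(np.float32),cv2.DIST_HUBER,0,.01,.01).ravel(); print(nm,m.sum(),Q.min(0),Q.max(0),np.median(Q[:,2]),l,rect(Q), np.degrees(np.arctan2(l[1],l[0])))
P,uv,H=cloud(T,375,155,435,215)
m=P[:,2]>.01; print('stand',rect(P[m]))
for n,c,w in (('T',T,(375,155,435,215)),('S',S,(335,270,420,355))):
    P,uv,H=cloud(c,*w)
    m=(P[:,2]>.045)&(P[:,2]<.1); Q=P[m]; print(n,'rings',rect(Q),Q[:,2].max())
    if n=='T':
      for lo in (0,1):
        R=Q[(Q[:,1]>-.2)==lo]; R=R[R[:,2]>.06]; print(rect(R),np.median(R,0))
P,uv,H=cloud(S,275,110,390,190)
m=(P[:,2]>.085)&(P[:,2]<.14)
for nm,k in(('S handle',m&(H[:,1]>150)),('S rod',m&(H[:,1]<110)&(P[:,2]>.1)&(P[:,2]<.12))):
    Q=P[k];print(nm,rect(Q),Q.min(0),Q.max(0))
E
```

```text
rack base [array([592.7, 232.5]), array([170.2,  88.4]), np.float64(8.6)] 1278
handle 148 [0.42907642 0.19845908 0.11412945] [0.48403874 0.22340049 0.1266792 ] 0.12142369945011 [9.8515004e-01 1.7169574e-01 4.5597589e+02 2.1037083e+02] [array([457. , 210.6]), array([57.5, 19.3]), np.float64(9.7)] 9.886427
rod 267 [0.5303448  0.20787896 0.10016933] [0.68412662 0.25712106 0.12177363] 0.114170479962939 [9.8733389e-01 1.5865624e-01 6.0533246e+02 2.3433575e+02] [array([606.5, 232. ]), array([157.6,  34.8]), np.float64(9.9)] 9.128907
stand [array([ 530.2, -206.2]), array([ 91.1, 102.5]), np.float64(76.2)]
T rings [array([ 529.9, -206.1]), array([49. , 70.8]), np.float64(76.5)] 0.09544611564949142
[array([ 527.5, -218. ]), array([73.3, 35.1]), np.float64(0.5)] [ 0.52418009 -0.2185574   0.08298133]
[array([ 533. , -191.2]), array([18. , 67.9]), np.float64(76.7)] [ 0.52610406 -0.18949235  0.08396799]
S rings [array([ 527.5, -207.1]), array([52. , 69.1]), np.float64(76.6)] 0.0924985576053623
S handle [array([466. , 135.2]), array([203.7,  87.7]), np.float64(87.6)] [0.41819665 0.03526408 0.09411575] [0.51244858 0.23565731 0.13935122]
S rod [array([553.1, 224.9]), array([259.7,  47.3]), np.float64(7.4)] [0.42430639 0.19574922 0.1001335 ] [0.68129937 0.26047321 0.11927077]
```

Measurements:

| Item | Position (mm) | Direction | Check |
|---|---|---|---|
| Rack/skewer origin | (592.7, 232.4) | yaw 9.1° | base reads 170 x 88 |
| Grip point | (464, 212, 110) | – | handle top at z 121 fits |
| Ring pair centre | (529.5, -206.3, 55) | hole axis along 76.4° | stand 91 x 102, rings 49 x 71 |

I'll thread from the free +y side, which means turning the skewer by -112.7°. First I'll move over the handle.

```bash
python3 -m creep '{"translation":[[25,-30,0],[50,-60,0],[80,-90,0],[105,-120,0],[130,-150,0]],"yaw":[0.1,0.2,0.3,0.4,0.5],"gripper":[0,0,0,0,0]}' 60; python3 -m creep '{"translation":[[30,-35,0],[60,-70,0],[90,-105,0],[110,-130,0],[115,-135,0]],"yaw":[0.05,0.05,0.05,0.05,0.05],"gripper":[0,0,0,0,0]}'
```

```text
time_s: 0.52
ee_pos: [0.3423, 0.3558, 0.2237]
eef_rot: [-3.14, -0.0, -3.031]
force: [1.0, 0.6, 0.9]
grip_width: 0.0941
time_s: 0.93
ee_pos: [0.4595, 0.217, 0.2235]
eef_rot: [-3.14, -0.001, -2.984]
force: [-0.4, 0.6, 0.0]
grip_width: 0.0938
```

```bash
python3 -m creep '{"translation":[[4,-5,-20],[4,-5,-45],[4,-5,-70],[4,-5,-70],[4,-5,-70]],"yaw":[0,0,0,0,0],"gripper":[0,0,0,0,0]}'; python3 - <<'E'
from h import *
c=cam('side'); save('s2.png',cv2.resize(c['pixels'][60:260,200:460],None,fx=2.5,fy=2.5))
print(ctrl.get_obs()['ee_pos'])
E
```

```text
time_s: 1.35
ee_pos: [0.463, 0.2122, 0.1531]
eef_rot: [-3.139, -0.003, -2.984]
force: [-0.3, 1.0, 0.1]
grip_width: 0.0939
[0.46366837 0.21243841 0.15438575]
```

View pics/s2.png

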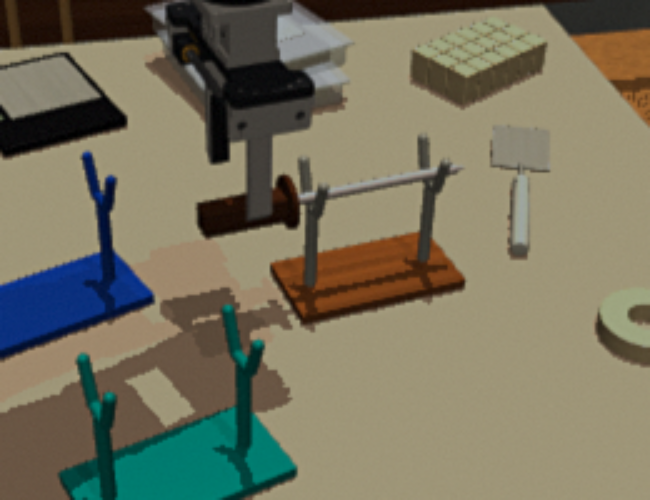

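The fingers straddle the handle at about crop (255,195), clear of the forks. I'll go down and grip.

```bash
python3 -m creep '{"translation":[[1,-1,-15],[1,-1,-30],[1,-1,-44],[1,-1,-44],[1,-1,-44]],"yaw":[0,0,0,0,0],"gripper":[0,0,0,0,0]}'; python3 -m creep '{"translation":[[0,0,0],[0,0,0],[0,0,0],[0,0,0],[0,0,0]],"yaw":[0,0,0,0,0],"gripper":[100,180,220,220,220]}' 60;python3 -m creep '{"translation":[[0,0,0],[0,0,0],[0,0,0],[0,0,0],[0,0,0]],"yaw":[0,0,0,0,0],"gripper":[240,240,240,240,240]}' 60
```

```text
time_s: 1.82
ee_pos: [0.465, 0.2118, 0.1117]
eef_rot: [-3.14, 0.001, -2.984]
force: [0.5, 0.7, 0.2]
grip_width: 0.0936
time_s: 2.23
ee_pos: [0.4651, 0.2119, 0.112]
eef_rot: [-3.14, 0.001, -2.984]
force: [-0.1, -0.1, -0.1]
grip_width: 0.0644
time_s: 2.65
ee_pos: [0.4651, 0.2119, 0.112]
eef_rot: [-3.14, 0.001, -2.984]
force: [-0.5, 0.5, -0.8]
grip_width: 0.0306
```

```bash
python3 -m creep '{"translation":[[0,0,0],[0,0,0],[0,0,0],[0,0,0],[0,0,0]],"yaw":[0,0,0,0,0],"gripper":[255,255,255,255,255]}' 60; python3 -m creep '{"translation":[[0,0,5],[0,0,15],[0,0,30],[0,0,45],[0,0,60]],"yaw":[0,0,0,0,0],"gripper":[255,255,255,255,255]}'; python3 -m creep '{"translation":[[0,0,20],[0,0,40],[0,0,60],[0,0,75],[0,0,75]],"yaw":[0,0,0,0,0],"gripper":[255,255,255,255,255]}'
```

```text
time_s: 3.07
ee_pos: [0.4651, 0.2119, 0.112]
eef_rot: [-3.14, 0.001, -2.984]
force: [0.2, 0.2, -0.6]
grip_width: 0.0238
time_s: 3.48
ee_pos: [0.4651, 0.2119, 0.1736]
eef_rot: [-3.14, 0.001, -2.984]
force: [-0.8, -1.2, -0.4]
grip_width: 0.0234
time_s: 3.9
ee_pos: [0.4659, 0.2121, 0.2524]
eef_rot: [-3.141, 0.007, -2.984]
force: [0.4, 0.2, -0.5]
grip_width: 0.0238
```

```bash
for i in 1; do :; done
python3 -m creep '{"translation":[[8,-9,0],[16,-19,0],[24,-29,0],[32,-39,0],[40,-49,0]],"yaw":[-0.1,-0.2,-0.3,-0.4,-0.5],"gripper":[255,255,255,255,255]}'
python3 -m creep '{"translation":[[8,-9,0],[16,-19,0],[24,-29,0],[32,-39,0],[40,-49,0]],"yaw":[-0.1,-0.2,-0.3,-0.4,-0.5],"gripper":[255,255,255,255,255]}'
python3 -m creep '{"translation":[[8,-9,0],[16,-19,0],[24,-29,0],[32,-39,0],[40,-49,0]],"yaw":[-0.1,-0.2,-0.3,-0.4,-0.5],"gripper":[255,255,255,255,255]}'
python3 -m creep '{"translation":[[4,-5,0],[7,-9,0],[7,-9,0],[7,-9,0],[7,-9,0]],"yaw":[-0.1,-0.2,-0.3,-0.4,-0.46],"gripper":[255,255,255,255,255]}'
```

```text
time_s: 4.32
ee_pos: [0.506, 0.1626, 0.2519]
eef_rot: [-3.141, 0.006, 2.795]
force: [0.7, 0.3, -0.8]
grip_width: 0.0234
time_s: 4.73
ee_pos: [0.546, 0.113, 0.2512]
eef_rot: [-3.14, 0.005, 2.29]
force: [0.1, 0.2, -1.4]
grip_width: 0.0236
time_s: 5.15
ee_pos: [0.5861, 0.0635, 0.2505]
eef_rot: [-3.139, 0.005, 1.785]
force: [-0.4, -0.4, -1.8]
grip_width: 0.0238
time_s: 5.57
ee_pos: [0.5929, 0.0544, 0.2497]
eef_rot: [-3.138, 0.005, 1.319]
force: [-0.6, -0.4, -0.8]
grip_width: 0.0235
```

```bash
python3 - <<'E'
from m import *
o=ctrl.get_obs(); p=o['ee_pos']*1000; print(p.round(1),o['eef_rot'][2])
T=cam('top');S=cam('side'); save('s3.png',S['pixels'])
a=np.radians(-103.6)
for n,c in(('T',T),('S',S)):
    P,uv,H=cloud(c,0,0,640,400)
    X=P*1000-p; d=np.array([np.cos(a),np.sin(a)]); s=X[:,:2]@d; q=X[:,:2]@[-d[1],d[0]]
    m=(s>60)&(s<240)&(abs(q)<25)&(abs(X[:,2])<30); Q=P[m]*1000
    l=cv2.fitLine(Q.astype(np.float32),cv2.DIST_HUBER,0,.01,.01).ravel(); l[:3]*=-np.sign(l[1])
    print(n,m.sum(),'yaw',np.degrees(np.arctan2(l[1],l[0])),'pitch',np.degrees(np.arcsin(l[2])),'s',s[m].min(),s[m].max(),'q',np.median(q[m]))
    for t in (80,130,200):
        k=m&(abs(s-t)<15); print(t,np.median(q[k]),np.median(X[k,2]),k.sum())
E
```

```text
[592.9  54.4 249.7] 1.3188013411971062
T 292 yaw -104.288086 pitch -0.15336342 s 61.37274050004828 221.87384463713784 q -2.95131375140645
80 -2.463283158311172 2.4208548182785847 56
130 -2.709976743713286 2.5121095432405127 55
200 -3.8653446341706914 2.704876663624404 56
S 368 yaw -104.39954 pitch -0.13188669 s 60.23655753170983 224.9404273871546 q -5.239986581225416
80 -4.119072591550878 2.7126773566591993 54
130 -5.109434679383874 2.9474265477454082 64
200 -6.1134737919673885 2.7948240533706183 84
```

View pics/s3.png

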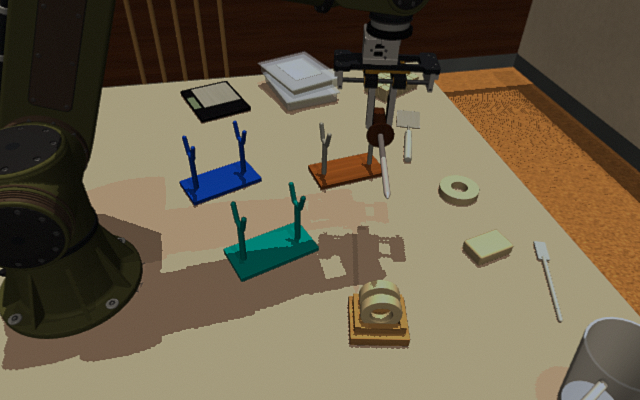

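The rod is level, its yaw is 0.7° off and its axis sits about 2 mm below the TCP. The way down in front of the stand is clear (rod tip at side px (387,192)). I'll lower to hole height.

```bash

python3 -m creep '{"translation":[[2,2,-20],[2,2,-45],[2,2,-70],[2,2,-95],[2,2,-110]],"yaw":[0.013,0.013,0.013,0.013,0.013],"gripper":[255,255,255,255,255]}'
python3 -m creep '{"translation":[[0,0,-20],[0,0,-40],[0,0,-60],[0,0,-80],[0,0,-80]],"yaw":[0,0,0,0,0],"gripper":[255,255,255,255,255]}'
cat > al.py <<'E'
from m import *
o=ctrl.get_obs(); p=o['ee_pos']*1000; print('tcp',p.round(1),o['eef_rot'].round(3))
T=cam('top');S=cam('side')
a=np.radians(-103.6); d=np.array([np.cos(a),np.sin(a)]); n=np.array([-d[1],d[0]]); C=np.array([529.5,-206.3])
for nm,c in(('T',T),('S',S)):
    P,uv,H=cloud(c,0,0,640,400); X=P*1000
    s=(X[:,:2]-C)@d; q=(X[:,:2]-C)@n; sp=(p[:2]-C)@d
    m=(s>sp+65)&(s<min(sp+215,-30))&(abs(q)<20)&(abs(X[:,2]-55)<22)
    print(nm,'rod',m.sum(),'q near/far',[np.median(q[m&f]).round(1) for f in (s<sp+120,s>sp+150)],'z near/far',[np.median(X[m&f,2]).round(1) for f in (s<sp+120,s>sp+150)],'smax',s[m].max() if m.any() else 0)
    r=(abs(s)<35)&(abs(q)<45)&(X[:,2]>62)&(X[:,2]<130)
    print(nm,'ring q',q[r].min().round(1),q[r].max().round(1),'s',s[r].min().round(1),s[r].max().round(1),'ztop',np.percentile(X[r,2],98).round(1))
    u0,v0=np.clip(proj(c,[C[0]/1000,C[1]/1000,.06])[0].astype(int)-[70,60],0,400)
    globals()['im'+nm]=cv2.resize(c['pixels'][v0:v0+120,u0:u0+140],None,fx=2.8,fy=2.8,interpolation=cv2.INTER_CUBIC)
import sys
if len(sys.argv)>1: save(sys.argv[1],np.hstack([imT,imS]))
E
python3 al.py al1.png
```

```text
time_s: 6.08
ee_pos: [0.5938, 0.0564, 0.1368]
eef_rot: [-3.135, 0.006, 1.339]
force: [0.4, 1.2, -2.6]
grip_width: 0.0235
time_s: 6.5
ee_pos: [0.5917, 0.0564, 0.0528]
eef_rot: [-3.129, 0.008, 1.342]
force: [-1.1, -0.4, -2.3]
grip_width: 0.0243
tcp [591.7  56.4  52.8] [-3.129  0.008  1.342]
T rod 201 q near/far [np.float64(-1.2), np.float64(-0.6)] z near/far [np.float64(55.6), np.float64(56.1)] smax -55.42438441490783
T ring q -33.8 34.4 s -24.6 24.4 ztop 92.8
S rod 309 q near/far [np.float64(-2.4), np.float64(-1.6)] z near/far [np.float64(57.7), np.float64(58.1)] smax -55.07153503687706
S ring q -36.2 32.1 s -24.4 27.3 ztop 90.7
```

View pics/al1.png

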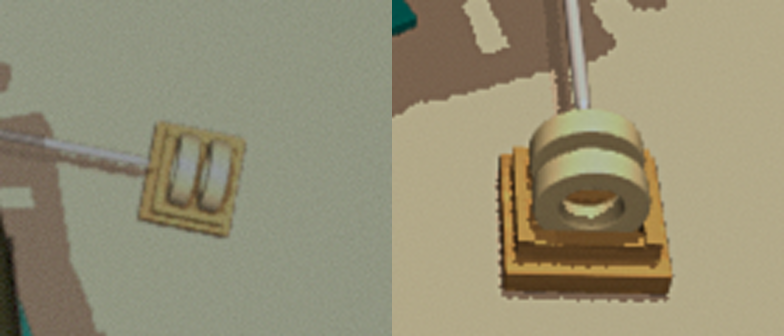

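The tip is just in front of the rings and in line within 1–2 mm (top-crop tip at about (150,162), ring centres at (200,172)). The rod axis is about 3 mm low, so I'll raise it slightly while inserting.

```bash

python3 -m creep '{"translation":[[0,0,3],[-3,-14,3],[-7,-28,3],[-10,-42,3],[-14,-56,3]],"yaw":[-0.004,-0.005,-0.005,-0.005,-0.005],"gripper":[255,255,255,255,255]}'
python3 al.py
```

```text
time_s: 7.02
ee_pos: [0.5793, -0.0014, 0.0603]
eef_rot: [-3.135, 0.006, 1.336]
force: [0.6, -0.5, -1.1]
grip_width: 0.0237
tcp [579.3  -1.4  60.3] [-3.135  0.006  1.336]
T rod 172 q near/far [np.float64(-0.3), np.float64(-0.0)] z near/far [np.float64(63.6), np.float64(61.4)] smax -30.068448625531012
T ring q -34.3 33.4 s -34.5 23.9 ztop 93.4
S rod 223 q near/far [np.float64(-2.6), np.float64(-2.5)] z near/far [np.float64(62.8), np.float64(63.5)] smax -44.73335023598501
S ring q -36.1 31.7 s -24.9 27.2 ztop 90.4
```

```bash

python3 -m creep '{"translation":[[-4,-15,-2],[-8,-32,-2],[-12,-50,-2],[-16,-67,-2],[-19,-79,-2]],"yaw":[0,0,0,0,0],"gripper":[255,255,255,255,255]}'
python3 al.py al2.png
```

```text
time_s: 7.53
ee_pos: [0.5597, -0.0827, 0.0582]
eef_rot: [-3.134, 0.007, 1.333]
force: [0.1, 0.3, -1.1]
grip_width: 0.024
tcp [559.7 -82.7  58.2] [-3.134  0.007  1.333]
T rod 34 q near/far [np.float64(-1.0), np.float64(nan)] z near/far [np.float64(56.1), np.float64(nan)] smax -30.201071906122458
T ring q -33.4 33.8 s -35.0 33.5 ztop 92.5
S rod 36 q near/far [np.float64(-2.3), np.float64(nan)] z near/far [np.float64(61.4), np.float64(nan)] smax -47.25136831147526
S ring q -35.7 32.4 s -24.1 33.9 ztop 90.6
  return _methods._mean(a, axis=axis, dtype=dtype,
  ret = ret.dtype.type(ret / rcount)
```

View pics/al2.png

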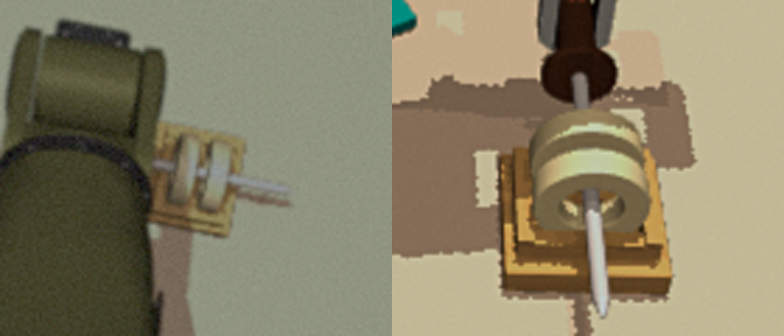

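The rod passes through both rings: the tip is at side-crop (602,310), beyond the front ring's hole at (592,205), and the forces are near zero. I'll lift slowly.

```bash

python3 -m creep '{"translation":[[0,0,4],[0,0,8],[0,0,12],[0,0,16],[0,0,20]],"yaw":[0,0,0,0,0],"gripper":[255,255,255,255,255]}'
python3 -m creep '{"translation":[[0,0,6],[0,0,12],[0,0,18],[0,0,24],[0,0,30]],"yaw":[0,0,0,0,0],"gripper":[255,255,255,255,255]}'
python3 -m creep '{"translation":[[0,0,6],[0,0,12],[0,0,18],[0,0,24],[0,0,30]],"yaw":[0,0,0,0,0],"gripper":[255,255,255,255,255]}'
python3 - <<'E'
from h import *
S=cam('side');save('lift.png',cv2.resize(S['pixels'][180:360,310:460],None,fx=3,fy=3))
E
```

```text
time_s: 8.05
ee_pos: [0.5599, -0.0823, 0.0787]
eef_rot: [-3.134, 0.007, 1.332]
force: [0.1, -1.0, -1.5]
grip_width: 0.0232
time_s: 8.47
ee_pos: [0.5599, -0.0823, 0.1094]
eef_rot: [-3.134, 0.007, 1.332]
force: [-0.3, 0.5, -2.0]
grip_width: 0.0234
time_s: 8.88
ee_pos: [0.5599, -0.0823, 0.14]
eef_rot: [-3.134, 0.007, 1.332]
force: [-0.6, -0.6, -1.9]
grip_width: 0.0236
```

View pics/lift.png

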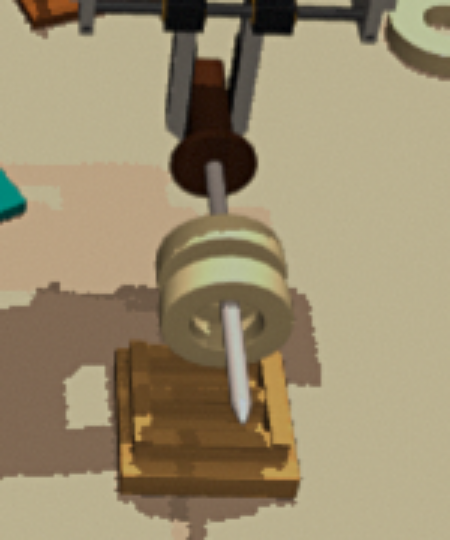

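Both rings hang on the rod (crop (222,290)) and the stand is empty. I'll raise, then carry gently with a slow turn.

```bash

python3 -m creep '{"translation":[[0,0,10],[0,0,25],[0,0,45],[0,0,65],[0,0,80]],"yaw":[0,0,0,0,0],"gripper":[255,255,255,255,255]}'
python3 -m creep '{"translation":[[0,2,10],[-2,8,20],[-5,16,30],[-8,26,30],[-12,36,30]],"yaw":[0.01,0.04,0.09,0.15,0.21],"gripper":[255,255,255,255,255]}'
python3 -m creep '{"translation":[[-3,9,0],[-6,18,0],[-9,28,0],[-12,37,0],[-15,46,0]],"yaw":[0.065,0.13,0.195,0.26,0.325],"gripper":[255,255,255,255,255]}'
python3 -m creep '{"translation":[[-3,9,0],[-6,18,0],[-9,28,0],[-12,37,0],[-15,46,0]],"yaw":[0.065,0.13,0.195,0.26,0.325],"gripper":[255,255,255,255,255]}'
python3 -m creep '{"translation":[[-3,9,0],[-6,18,0],[-9,28,0],[-12,37,0],[-15,46,0]],"yaw":[0.065,0.13,0.195,0.26,0.325],"gripper":[255,255,255,255,255]}'
python3 -m creep '{"translation":[[-3,9,0],[-6,18,0],[-9,28,0],[-12,37,0],[-15,46,0]],"yaw":[0.065,0.13,0.195,0.26,0.325],"gripper":[255,255,255,255,255]}'
```

```text
time_s: 9.35
ee_pos: [0.5605, -0.0824, 0.2235]
eef_rot: [-3.137, 0.007, 1.332]
force: [0.2, -0.4, -1.3]
grip_width: 0.0236
time_s: 9.77
ee_pos: [0.5483, -0.0456, 0.254]
eef_rot: [-3.138, 0.007, 1.547]
force: [0.1, 0.4, -2.6]
grip_width: 0.0237
time_s: 10.18
ee_pos: [0.5327, 0.0013, 0.2539]
eef_rot: [-3.137, 0.006, 1.877]
force: [0.4, 0.5, -1.9]
grip_width: 0.0236
time_s: 10.6
ee_pos: [0.5171, 0.0482, 0.2538]
eef_rot: [-3.136, 0.006, 2.207]
force: [-0.5, -0.1, -2.1]
grip_width: 0.0237
time_s: 11.02
ee_pos: [0.5014, 0.095, 0.2536]
eef_rot: [-3.135, 0.005, 2.537]
force: [1.6, -0.1, -2.5]
grip_width: 0.0239
time_s: 11.43
ee_pos: [0.4857, 0.1418, 0.2535]
eef_rot: [-3.135, 0.004, 2.868]
force: [-0.1, 0.7, -2.4]
grip_width: 0.0235
```

```bash

python3 -m creep '{"translation":[[-3,10,0],[-6,20,0],[-9,30,0],[-12,40,0],[-15,49,0]],"yaw":[0.065,0.13,0.19,0.25,0.31],"gripper":[255,255,255,255,255]}'
python3 -m creep '{"translation":[[-2,8,0],[-4,14,0],[-5,19,0],[-5,20,0],[-5,20,0]],"yaw":[0.05,0.09,0.11,0.12,0.12],"gripper":[255,255,255,255,255]}'
cat > rk.py <<'E'
from m import *
import sys
o=ctrl.get_obs(); p=o['ee_pos']*1000; print('tcp',p.round(1),o['eef_rot'].round(3),o['force'].round(1))
a=np.radians(9.1); d=np.array([np.cos(a),np.sin(a)]); n=np.array([-d[1],d[0]]); C=np.array([592.7,232.4])
for nm in('top','side'):
    c=cam(nm); P,uv,H=cloud(c,0,0,640,400); X=P*1000
    s=(X[:,:2]-C)@d; q=(X[:,:2]-C)@n; g=abs(q)<50
    zr=p[2]-2
    m=g&(abs(q)<14)&(abs(X[:,2]-zr)<10)&(H[:,1]<110)
    for lo,hi in((-80,-55),(-50,-30),(40,56),(70,95)):
        k=m&(s>lo)&(s<hi); print(nm,lo,k.sum(),'q',np.median(q[k]).round(1),'z',np.median(X[k,2]).round(1)) if k.any() else 0
    k=g&(abs(X[:,2]-(zr-27))<13)&(abs(s)<70); 
    if k.any(): print(nm,'rings s',np.percentile(s[k],[2,98]).round(1),'q',np.percentile(q[k],[2,98]).round(1))
    u0,v0=np.clip(proj(c,[.5927,.2324,.13])[0].astype(int)-[70,65],0,600)
    globals()['im'+nm]=cv2.resize(c['pixels'][v0:v0+130,u0:u0+140],None,fx=2.8,fy=2.8,interpolation=cv2.INTER_CUBIC)
if len(sys.argv)>1: save(sys.argv[1],np.hstack([imtop,imside]))
E
python3 rk.py rk1.png
```

```text
time_s: 11.85
ee_pos: [0.47, 0.1916, 0.2534]
eef_rot: [-3.134, 0.003, -3.101]
force: [-0.6, 0.6, -1.9]
grip_width: 0.0237
time_s: 12.27
ee_pos: [0.4647, 0.2118, 0.2533]
eef_rot: [-3.134, 0.002, -2.98]
force: [0.2, -0.4, -2.0]
grip_width: 0.0236
tcp [464.7 211.8 253.3] [-3.134e+00  2.000e-03 -2.980e+00] [ 0.2 -0.4 -2. ]
top 40 28 q -1.2 z 255.5
top 70 32 q -1.2 z 255.2
top rings s [-26.1  14. ] q [-31.4  29.4]
side -80 45 q -4.2 z 253.5
side -50 46 q -4.0 z 253.7
side 40 34 q -4.0 z 253.4
side 70 30 q -2.9 z 253.0
side rings s [-29.2  19.5] q [-36.2  23.2]
```

View pics/rk1.png

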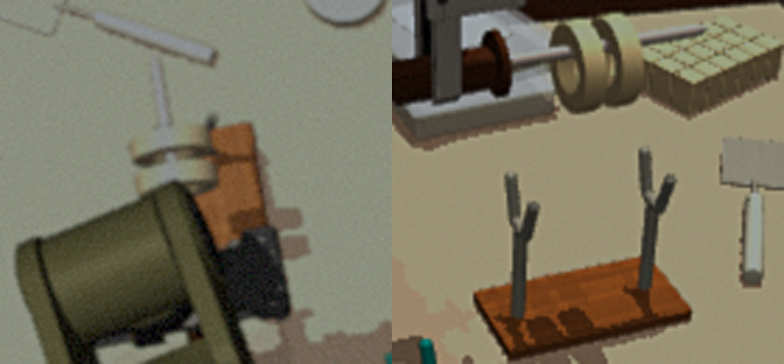

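The rings sit at s = -28…+17 mm, well inside the forks at ±60. The rod is level and within about 1–2 mm of the rack line (side bias about -2.5). I'll descend in stages.

```bash

python3 -m creep '{"translation":[[0,0,-15],[0,0,-35],[0,0,-55],[0,0,-75],[0,0,-85]],"yaw":[-0.004,-0.004,-0.004,-0.004,-0.004],"gripper":[255,255,255,255,255]}'
python3 -m creep '{"translation":[[0,0,-4],[0,0,-10],[0,0,-16],[0,0,-20],[0,0,-24]],"yaw":[0,0,0,0,0],"gripper":[255,255,255,255,255]}'
python3 rk.py
```

```text
time_s: 12.78
ee_pos: [0.4643, 0.2107, 0.1662]
eef_rot: [-3.134, -0.0, -2.986]
force: [-0.1, -1.5, -1.3]
grip_width: 0.0235
time_s: 13.2
ee_pos: [0.4645, 0.2107, 0.1423]
eef_rot: [-3.134, 0.001, -2.986]
force: [-0.5, -0.3, -2.1]
grip_width: 0.0233
tcp [464.5 210.7 142.3] [-3.134e+00  1.000e-03 -2.986e+00] [-0.5 -0.3 -2.1]
top 40 25 q -0.8 z 144.6
top 70 23 q -2.1 z 144.1
top rings s [-26.6  63.4] q [-32.9  27.8]
side -80 43 q -5.0 z 142.0
side -50 41 q -4.9 z 141.9
side 40 29 q -5.3 z 141.5
side 70 23 q -5.2 z 141.5
side rings s [-66.7  60. ] q [-36.6  18.3]
```

```bash

python3 -m creep '{"translation":[[0,1,-4],[0,1,-9],[0,1,-14],[0,1,-18],[0,1,-20]],"yaw":[0,0.002,0.002,0.002,0.002],"gripper":[255,255,255,255,255]}'
python3 -m creep '{"translation":[[0,0,-3],[0,0,-6],[0,0,-8],[0,0,-10],[0,0,-10]],"yaw":[0,0,0,0,0],"gripper":[255,255,255,255,255]}'
python3 rk.py rk2.png
```

```text
time_s: 13.72
ee_pos: [0.464, 0.2116, 0.1211]
eef_rot: [-3.133, -0.001, -2.984]
force: [-0.0, -0.6, -2.2]
grip_width: 0.0235
time_s: 14.13
ee_pos: [0.4641, 0.2117, 0.1114]
eef_rot: [-3.134, -0.001, -2.984]
force: [-4.0, -1.2, 4.3]
grip_width: 0.0234
tcp [464.1 211.7 111.4] [-3.134e+00 -1.000e-03 -2.984e+00] [-4.  -1.2  4.3]
top 40 25 q 0.2 z 114.4
top 70 25 q 0.2 z 114.4
top rings s [-27.  56.] q [-33.6  31. ]
side -80 49 q -2.8 z 111.2
side -50 32 q -4.7 z 112.5
side 40 43 q -3.6 z 111.7
side 70 16 q -4.4 z 111.7
side rings s [-67.4  58.7] q [-35.7  20.6]
```

View pics/rk2.png

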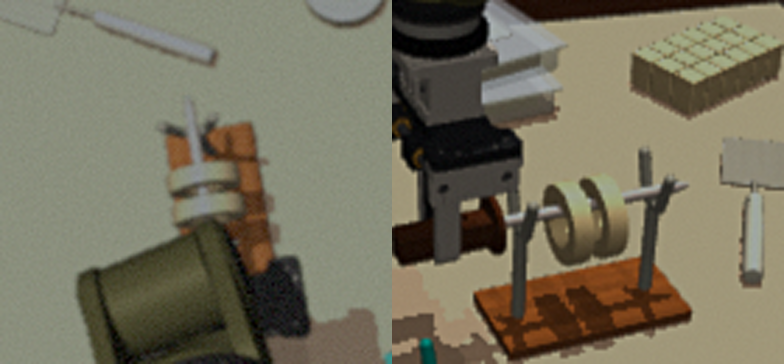

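The rod sits in both forks with the rings between them, and the forks are taking the load (force rose to +4 N). I'll release, let it settle, and retract upward.

```bash

python3 -m creep '{"translation":[[0,0,0],[0,0,0],[0,0,0],[0,0,0],[0,0,0]],"yaw":[0,0,0,0,0],"gripper":[170,150,130,100,100]}' 
python3 -m creep '{"translation":[[0,0,0],[0,0,0],[0,0,0],[0,0,0],[0,0,0]],"yaw":[0,0,0,0,0],"gripper":[60,40,20,0,0]}'
python3 -m creep '{"translation":[[0,0,0],[0,0,5],[0,0,15],[0,0,30],[0,0,45]],"yaw":[0,0,0,0,0],"gripper":[0,0,0,0,0]}'
python3 -m creep '{"translation":[[0,0,25],[0,0,50],[0,0,75],[-10,0,90],[-20,0,100]],"yaw":[0,0,0,0,0],"gripper":[0,0,0,0,0]}'
python3 -m creep '{"translation":[[-15,10,0],[-35,30,0],[-60,50,0],[-80,75,0],[-100,100,0]],"yaw":[0,0,0,0,0],"gripper":[0,0,0,0,0]}'
python3 - <<'E'
E
sed -i "s/zr=p\[2\]-2/zr=110/" rk.py; python3 rk.py rk3.png
```

```text
time_s: 14.65
ee_pos: [0.4642, 0.2117, 0.1115]
eef_rot: [-3.134, -0.0, -2.984]
force: [-0.4, 0.1, 0.1]
grip_width: 0.0536
time_s: 15.07
ee_pos: [0.4642, 0.2117, 0.1115]
eef_rot: [-3.134, -0.0, -2.984]
force: [0.8, 0.4, 0.2]
grip_width: 0.0868
time_s: 15.48
ee_pos: [0.4642, 0.2117, 0.1578]
eef_rot: [-3.134, -0.001, -2.984]
force: [0.3, -0.4, 0.4]
grip_width: 0.094
time_s: 15.9
ee_pos: [0.4443, 0.2117, 0.2607]
eef_rot: [-3.134, 0.003, -2.985]
force: [-0.8, 0.3, 0.2]
grip_width: 0.0937
time_s: 16.32
ee_pos: [0.3431, 0.3124, 0.262]
eef_rot: [-3.135, 0.004, -2.985]
force: [1.0, -0.6, 0.1]
grip_width: 0.0939
tcp [343.1 312.4 262. ] [-3.135  0.004 -2.985] [ 1.  -0.6  0.1]
top -80 55 q -0.3 z 112.3
top -50 28 q -0.3 z 114.5
top 40 26 q 0.4 z 113.5
top 70 23 q -0.2 z 116.0
top rings s [-57.8  56. ] q [-32.5  30.7]
side -80 51 q -2.3 z 111.8
side -50 35 q -3.8 z 112.2
side 40 43 q -2.9 z 112.2
side 70 16 q -3.9 z 112.4
side rings s [-67.7  58.3] q [-35.8  19.8]
```

View pics/rk3.png

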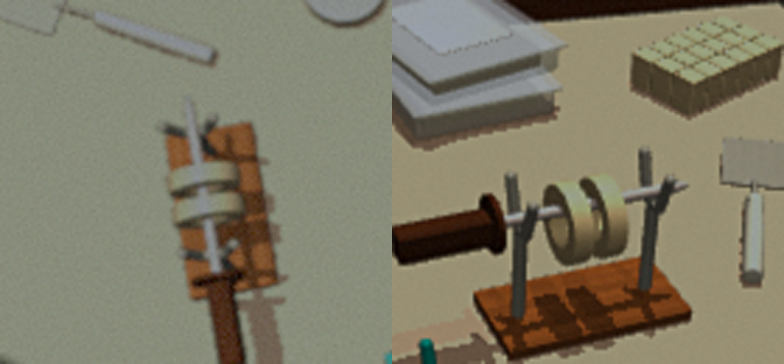

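The skewer lies level in both forks with both rings hanging between them (top-crop (205,180) and (208,210)). The robot is clear, so I'll hand in.

```bash
python3 -c "
from station import ctrl
print(ctrl.hand_in())"
```

```text
the job is handed in; nothing more can be done
None
```

The job is done and handed in at about 16.5 s of the 58 s allowed. I gripped the skewer by its handle and threaded it through both rings from the free side. I then lifted the two rings off together, laid the skewer back in the brown rack's forks, and moved the arm clear.

**Last checks:**
- **Skewer position:** the rod lies level, with its top at about 112–116 mm, which fits an axis height of 110 mm. From the top camera it is within 0.5 mm of the rack's line.
- **Rings:** both hang between the forks. Before lowering they spanned roughly -28 to +17 mm, against forks at ±60 mm, and they look the same in the last picture. The final automatic ring measurement also caught the prongs, so it can't confirm this and I relied on the picture.
- **Forces:** at the end of each move, no reading on any axis went above about 4 N. The gripper stayed at least roughly 80 mm from the rings throughout.

**Disagreement:** the side camera placed the rod 2–4 mm to one side of where the top camera did. That is about what the 2 mm calibration error allows.

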